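Slide the locked sample carriage home against its stop

TASK

Press the lock paddle on the sample carriage down with the fingertips and, keeping it held down, gently slide the carriage along its rail until it is right up against the end stop; then let go so that the lock springs back up. Push gently, never forcing the carriage against its lock, and leave everything else on the bench where it is.

Things in the scene. Friction and masses are not known exactly. Their poses are not given: they have to be found in the camera images.
- rail: fixed straight slide rail, aluminium base plate 96 x 430 mm and 12 mm thick with two steel guide bars on it; origin at the centre of its underside on the bench. Its +y axis is the direction in which the carriage slides towards the end stop, its x axis lies across the rail, z up
- carriage (a joint): position of the grey sample carriage along the rail's +y, in m; 0 is the -y end of its travel. Carriage 86 mm wide across the rail, 130 mm long, base plate top 33 mm above the bench; front part a rack of nine capped tubes, rear part the lock paddle. Sliding takes 1 to 3 N unlocked; locked, it has 2 to 3 mm of play
- push_plate (a point): middle of the rear (-y) face of the upright grey plate on the carriage, 70 mm wide, between lock paddle and tube rack, 68 mm above the bench (the plate's top is at 80 mm, the tube caps behind it at 95 mm); it stands 22.5 mm ahead (+y) of the paddle's centre and can be pushed against
- lock (a joint): how far the lock paddle is pressed down, in m: 0 up (locked), 0.010 fully down. The pawl clears the rail's teeth (12 mm apart) from 5 mm down; press about 8 mm to be sure and keep it there while sliding. Spring force 5 N at the top, 7.5 N fully down. At the end stop, and only within 2 mm of it, there is a notch into which the lock springs fully up again
- lock_top (a point): centre of the top face of the lock paddle: a ribbed black plate 42 mm (across the rail) x 40 mm (along it), level, 56 mm above the bench when up; the point moves with paddle and carriage, axes parallel to the rail's. Fingertips held on it drag the carriage along. Beside the paddle stand two low cheeks, tops 44 mm above the bench
- carriage_nose (a point): middle of the carriage's front (+y) end face, 30 mm above the bench; it meets the end stop
- stop_face (a point): middle of the end stop's face that the carriage meets, 30 mm above the bench; the stop is a dark steel block 104 mm across, 24 mm thick, 52 mm high with a black thumb screw on it (to 72 mm), clamped firmly on the rail. The carriage is home when its nose touches this face (same y in the rail's frame)
- bottle_big: loose white plastic bottle, 70 mm diameter, 150 mm high, standing beyond the rail; origin centre of underside; leave alone
- bottle_small: loose white plastic bottle, 50 mm diameter, 100 mm high; origin centre of underside; leave alone
- beaker: loose glass beaker, 66 mm diameter, 75 mm high; origin centre of underside; leave alone
- tube_a: loose clear sample tube with red cap, 29 mm diameter, 57 mm high, standing on the near side of the rail; origin centre of underside; leave alone
- tube_b: same kind of tube as tube_a, standing on the far side of the rail near its -y end; origin centre of underside; leave alone
- pipette: loose hand pipette, 255 mm long, 26 mm thick, lying on the near side of the rail; origin under its middle on the bench, x axis along it towards the tip; leave alone
- tip_box: loose clear box of pipette tips 80 x 120 x 50 mm; origin centre of underside; leave alone

How it is judged (in metres and radians):
On the way:
1. the lock is held down while the carriage slides (value of joint lock above 0.004 m and distance of carriage_nose from where it was at the start of the episode above 0.03 m), for 0.2 s.
At the end, for the whole second after the job is handed in: the carriage's nose is within 3 mm of the end stop's face, the carriage is at rest (under 5 mm/s), the lock paddle is up again (less than 1 mm down) (y of carriage_nose in the frame of stop_face between -0.003 and 0.003 m and value of joint lock below 0.001 m and velocity of joint carriage between -0.005 and 0.005 m/s); the robot touches nothing.
It fails at once if the carriage is pushed or squeezed with more than 50 N (contact force between the fingers and carriage above 50 N).
It fails at once if the carriage is slid faster than 0.3 m/s (velocity of joint carriage above 0.3 m/s).
It fails at once if the paddle is squeezed or pressed with more than 50 N (contact force between the fingers and lock above 50 N).
It fails at once if a bystander is lifted, carried or pushed more than 25 mm (distance of any of bottle_big, bottle_small, beaker, tube_a, tube_b, pipette, tip_box from where it was at the start of the episode above 0.025 m).
It also fails if it takes over 40 s, if anything falls off the work surface, if the arm or the gripper's body presses on something with over 40 N, if the wrist force passes 120 N, or if a joint passes its speed limit or range.

ROBOT

A 7-joint arm with a two-finger parallel gripper is mounted at the origin on the work surface. World frame = base frame: x ahead of the robot, y to its left, z up, the work surface at z = 0. Lengths are in m, angles in degrees, forces in N, time in s.
With the tool pointing down it reaches from about 0.4 to 0.875 m from the base axis. Payload 19.3 kg.
Tool frame: the origin (TCP) lies at the centre of the arm's flange, where the gripper is bolted on; the fingertips stand 173 mm ahead of it and the grasp point (between the pads) lies 155 mm ahead of it (bot.grip_depth is the y of the grasp point in the tool frame, in m); y points along the fingers, x is the direction in which the jaws open and shut, and the axes are right-handed (so a half turn about y gives the same grasp; the last joint's range is limited). The gripper opens to 85 mm and grips with 20 to 120 N. Pads are 22 mm wide; open, the fingers measure 114 mm over their backs; the gripper's body (76 mm by 85 mm) begins 54 mm behind the grasp point. The pads swing forward as they close: fully open they stand 13 mm farther back than shut.
Start: joints at [70.348, 29.874, -2.08, 91.645, 1.215, 58.505, -6.463], TCP at [0.168, -0.602, 0.405] pointing down, gripper open.
Joint ranges: [-166.77, 166.77], [-17.47, 122.26], [-85.68, 81.53], [9.62, 139.38], [-72.42, 252.41], [9.2, 110.78], [-144.41, 144.41]. Speed limits (degrees/s): [108.29, 108.29, 136.94, 136.94, 172.46, 172.46, 172.46].

INTERFACE

Orientations are given as [roll, pitch, yaw] about the fixed x, y, z axes, in that order (R = Rz(yaw) Ry(pitch) Rx(roll)).
In Python, from workcell import bot gives the robot as it stands.
- The arm moves only by the shell command python3 -m inch 'ROWS' [FORCE]. ROWS is a JSON object of lists of equal length, an entry for each row: "travel": the shift along the tool's x, y, z scaled (see below), a list of three; "rot": the turn, a rotation vector about the tool's x, y, z scaled (see below), a list of three; "grip": the finger opening in mm, from 0 to 85.4. A call has 1 to 12 rows; each row shifts and turns the pose as measured when the row begins, along the tool's axes as they then stand; what a row does not reach is not made up. The controller multiplies each number of a shift by 0.08 m and each number of a turn by 45 degrees. A row lasts 1/8 s, in which the tool goes at most 62.5 mm and 10.7 degrees, less where a joint would pass 70% of its speed; a pose out of reach is approached as far as the arm can. A call with a number of a shift or a turn outside -1 to 1 is refused whole. A call with a gripper value outside its range is refused whole. The fingers move at their own pace and stop on an object; FORCE is the grip in N (left out, the last holds). Time passes only in rows, so rows that do not move let the fingers close. It gives the time, the measured TCP pose, the force and the opening at its end, in the units of the state.
- bot.get_obs(): the state, without advancing time (a new reading comes with each control period).
- bot.camera(name): name is "side" or "top"; returns (picture, depth): 420x560x3 uint8, red, green, blue; 420x560 float32, m along the optical axis (not along the pixel's ray), 0 where there is no reading.
- bot.camera_params(name): a dict with "fx", "fy", "cx", "cy" (pixels), "view" (4x4, takes a point from world to camera coordinates). Camera axes: x right, y down, z forward; pixel columns grow to the right and rows downward; lengths in m; the calibration is good to about 2 mm. A picture is of the moment at which its call begins. camera_params takes no time and is no camera call.
- bot.job_done(): hands the job in, once; it reports no verdict.
The state is a dict: "t": time; "qpos": joint angles; "joint_velocities": joint speeds; "effort": joint torques, N m; "tcp_pos": TCP position; "tcp_rot": TCP orientation; "ft_force": force on the tool from outside, world axes, zero at the start; "wrist_torque": the same for the moment, N m; "gripper_width": opening from 0.0 (shut) to 1.0 (fully open).
Only numpy, scipy, OpenCV 4.12 (cv2) and the standard library are available. Lean on these libraries where they do the work, as an engineer would, in place of code of your own. Each camera call takes 0.05 s, during which the arm holds its last target. There are 200 camera calls.

## Working session

There is one attempt and no reset: what is moved stays moved. The work goes in short steps, Python scripts to look and compute and a shell command to move; the robot and the scene stay as the last step left them, time stands still between calls to the robot, and variables do not carry over. Pictures are saved under pics/ and viewed, about 8 in all and at most 12, crops included, and the job is handed in when it is done.

```bash
mkdir -p pics; ls
python3 - <<'E'
from workcell import bot
import cv2,numpy as np
for n in("top","side"):
    p,d=bot.camera(n); cv2.imwrite(f"pics/{n}0.png",p[:,:,::-1]); np.save(f"pics/{n}0.npy",d)
    c=bot.camera_params(n); print(n,c)
print(bot.get_obs())
E
```

```text
pics
top {'fx': 492.55304351380016, 'fy': 492.55304351380016, 'cx': 282.11184365191394, 'cy': 206.31044142332817, 'view': array([[ 2.86412959e-02, -9.99582678e-01,  3.76112916e-03,
        -6.32013209e-02],
       [-9.95325874e-01, -2.88660886e-02, -9.21583053e-02,
         5.61176318e-01],
       [ 9.22284147e-02, -1.10401588e-03, -9.95737265e-01,
         1.27755245e+00],
       [ 0.00000000e+00,  0.00000000e+00,  0.00000000e+00,
         1.00000000e+00]])}
side {'fx': 397.4756708025832, 'fy': 397.4756708025832, 'cx': 281.9781943970978, 'cy': 214.58325902299728, 'view': array([[ 0.99174894, -0.12600636,  0.02358903, -0.53379206],
       [-0.04652792, -0.52526554, -0.84966538,  0.05255352],
       [ 0.11945375,  0.84155719, -0.52679436,  0.97844583],
       [ 0.        ,  0.        ,  0.        ,  1.        ]])}
{'t': 0.1, 'qpos': array([70.34874177, 29.90809507, -2.08057563, 91.66929423,  1.21368828,
       58.50291819, -6.4639521 ]), 'joint_velocities': array([ 0.02636773, -0.06385624,  0.02583907, -0.0955043 ,  0.02607073,
       -0.01298026,  0.11780441]), 'effort': array([ 4.18112337e-03, -9.28489351e+01,  1.98433913e+00, -3.70533335e+01,
        1.81603868e-02,  5.37336178e-03,  3.66154518e-05]), 'tcp_pos': array([ 0.16832632, -0.60179117,  0.40416538]), 'tcp_rot': array([-9.00035533e+01,  5.81827799e-02, -7.43737810e+01]), 'ft_force': array([ 0.15515095, -0.09531475, -0.39192066]), 'wrist_torque': array([ 0.01578561,  0.01764386, -0.01498322]), 'gripper_width': 0.997947723868039}
```

View pics/top0.png

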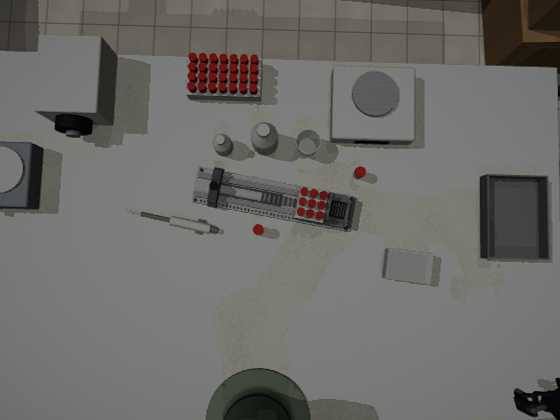

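View pics/side0.png

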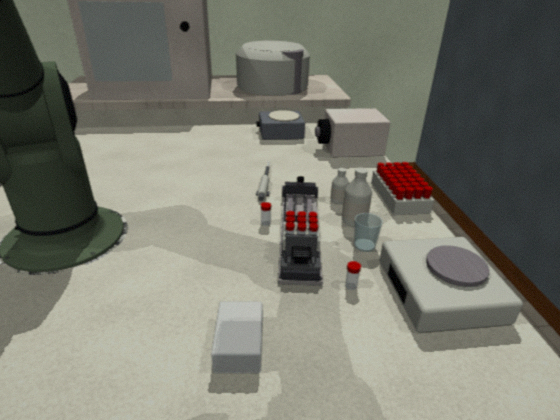

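Top view: the carriage is at the right of the rail (paddle about px (340,209), stop about (216,187)). Sliding goes left in the image, roughly world +y. Now a zoom and a measurement.

```bash
cat > h.py <<'E'
from workcell import bot
import cv2,numpy as np
def cloud(d,c):
    v,u=np.mgrid[:d.shape[0],:d.shape[1]]
    P=np.stack([(u-c['cx'])/c['fx']*d,(v-c['cy'])/c['fy']*d,d],-1)
    V=c['view']; return (P-V[:3,3])@V[:3,:3]
def px(p,c):
    q=c['view'][:3,:3]@np.asarray(p)+c['view'][:3,3]; return c['fx']*q[0]/q[2]+c['cx'],c['fy']*q[1]/q[2]+c['cy']
def onz(u,v,z,c):
    V=c['view'];R=V[:3,:3];o=-R.T@V[:3,3];r=R.T@np.array([(u-c['cx'])/c['fx'],(v-c['cy'])/c['fy'],1]);return o+r*(z-o[2])/r[2]
E
python3 - <<'E'
from h import *
c=bot.camera_params("top"); d=np.load("pics/top0.npy"); W=cloud(d,c); im=cv2.imread("pics/top0.png")
hsv=cv2.cvtColor(im,cv2.COLOR_BGR2HSV)
red=((hsv[...,0]<10)|(hsv[...,0]>170))&(hsv[...,1]>150)&(hsv[...,2]>60)
m=np.zeros(red.shape,np.uint8);m[150:260,180:400]=red[150:260,180:400]
n,l,s,ce=cv2.connectedComponentsWithStats(m)
for i in range(1,n):
    if s[i,4]>15: print(ce[i].round(1),s[i,4],np.median(W[l==i],0).round(4))
# rail plate: height 5..100mm region
reg=np.zeros(m.shape,bool);reg[155:240,185:365]=1
z=W[...,2]; k=reg&(z>.006)&(z<.11)&(d>0)
n,l,s,ce=cv2.connectedComponentsWithStats(k.astype(np.uint8))
i=1+np.argmax(s[1:,4]); print(s[i]); P=W[l==i][:,:2].astype(np.float32)
r=cv2.minAreaRect(P*1000);print(r,cv2.boxPoints(r))
for nm,(u,v) in dict(paddle=(340,209),stop=(216,187),base=(205,205),tab=(300,280)).items(): print(nm,W[v,u].round(4))
crop=im[160:240,185:365]; cv2.imwrite("pics/crop.png",cv2.resize(crop,None,fx=4.4,fy=4.4,interpolation=cv2.INTER_CUBIC))
s_=cv2.imread("pics/side0.png")[165:290,240:390];cv2.imwrite("pics/crops.png",cv2.resize(s_,None,fx=4.5,fy=4.5,interpolation=cv2.INTER_CUBIC))
E
```

```text
[359.7 171.5] 85 [ 0.6574 -0.2463  0.0565]
[304.  190.9] 46 [ 0.5968 -0.1008  0.0942]
[313.6 192.7] 49 [ 0.5927 -0.1259  0.094 ]
[323.4 194.7] 49 [ 0.5884 -0.1491  0.0939]
[302.1 201. ] 46 [ 0.5713 -0.0966  0.0942]
[311.6 202.8] 49 [ 0.5672 -0.1214  0.0946]
[321.4 204.6] 52 [ 0.563  -0.1444  0.0945]
[300.4 211.1] 47 [ 0.5461 -0.0923  0.0945]
[309.9 213. ] 46 [ 0.5416 -0.1172  0.0942]
[319.6 214.7] 50 [ 0.5376 -0.142   0.0944]
[257.8 229.3] 82 [0.4992 0.0135 0.0571]
[ 192  167  164   65 5754]
((583.663818359375, -22.54412841796875), (430.68438720703125, 104.45140075683594), 80.87370300292969) [[ 497.94354 -226.87674]
 [ 601.0727  -243.44391]
 [ 669.3841   181.78848]
 [ 566.25494  198.35565]]
paddle [ 0.5573 -0.1968  0.0561]
stop [0.6037 0.1241 0.0687]
base [5.627e-01 1.611e-01 2.000e-04]
tab [ 0.3693 -0.1005 -0.0045]
```

View pics/crop.png

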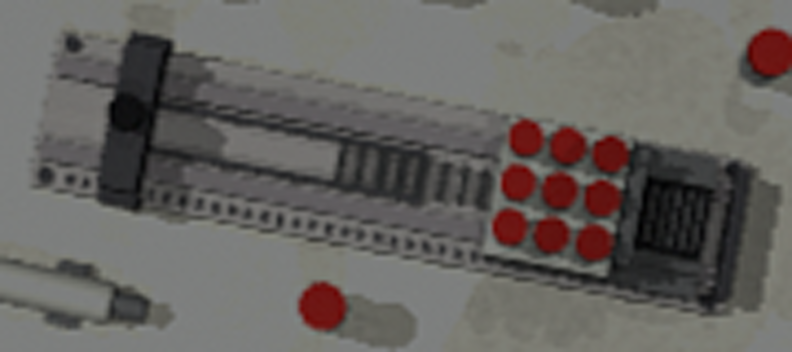

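The crop shows the paddle centred at about (673,218), i.e. (338,209.5) in the full image. The near face of the stop is at about (155,124), and the way between carriage and stop is clear.

Run:
```python
from h import *
c=bot.camera_params("top"); d=np.load("pics/top0.npy"); W=cloud(d,c)
tub=np.array([[.5968,-.1008],[.5927,-.1259],[.5884,-.1491],[.5713,-.0966],[.5672,-.1214],[.563,-.1444],[.5461,-.0923],[.5416,-.1172],[.5376,-.142]])
g=tub.reshape(3,3,2); a=g[:,0]-g[:,2]; b=g[0]-g[2]; v=a.mean(0)+np.array([-b.mean(0)[1],b.mean(0)[0]]); v/=np.linalg.norm(v); print(v, np.degrees(np.arctan2(v[0],v[1])))
Y=np.array([.159,.9873]);X=np.array([.9873,-.159]);o=np.array([.5837,-.0225])
p=onz(338,209.5,.056,c);print(p,(p[:2]-o)@X,(p[:2]-o)@Y)
R=W[...,:2]-o; x=R@X;y=R@Y;z=W[...,2]
for lo in np.arange(-.22,.22,.004):
    k=(abs(x)<.018)&(y>=lo)&(y<lo+.004)&(d>0); print(f"{lo*1000:.0f}:{np.median(z[k])*1000:.0f}/{z[k].max()*1000:.0f}",end=" ")
k=(abs(z-.056)<.002)&(abs(x)<.04)&(y<-.1)
print("\npaddle",x[k].min(),x[k].max(),y[k].min(),y[k].max(),k.sum(), np.median(x[k]),np.median(y[k]))
print("tubmean",(tub.mean(0)-o)@X,(tub.mean(0)-o)@Y)
k=(abs(z-.052)<.003)&(y>.1); print("stop",x[k].min(),x[k].max(),y[k].min(),y[k].max())
```

```text
[0.16364838 0.98651873] 9.41872523219142
[ 0.55590003 -0.19162245  0.056     ] -0.0005564378163795056 -0.17139478864948068
-220:-0/-0 -216:34/37 -212:33/40 -208:25/39 -204:11/16 -200:10/16
  return _methods._mean(a, axis=axis, dtype=dtype,
  ret = ret.dtype.type(ret / rcount)
Traceback (most recent call last):
ValueError: zero-size array to reduction operation maximum which has no identity
```

```bash
cat > prof.py <<'E'
from h import *
import sys
Y=np.array([.160,.9871]);X=np.array([.9871,-.160]);o=np.array([.5837,-.0225])
def prof(d,c,step=.005):
    W=cloud(d,c);R=W[...,:2]-o; x=R@X;y=R@Y;z=W[...,2]
    for lo in np.arange(-.22,.20,step):
        k=(abs(x)<.03)&(y>=lo)&(y<lo+step)&(d>0)
        if k.sum(): print(f"{lo*1000:.0f}:{np.median(z[k])*1000:.0f}/{z[k].max()*1000:.0f}",end=" ")
    k=(abs(z-.056)<.002)&(abs(x)<.03)&(y<-.1)
    if k.any(): print("\npaddle",x[k].min(),x[k].max(),y[k].min(),y[k].max(),k.sum(), np.median(x[k]),np.median(y[k]))
    k=(abs(z-.052)<.003)&(abs(x)<.06)&(y>.1); print("stop",x[k].min(),x[k].max(),y[k].min(),y[k].max())
E
python3 - <<'E'
from prof import *
prof(np.load("pics/top0.npy"),bot.camera_params("top"))
t=bot.get_obs();from scipy.spatial.transform import Rotation as Ro
p=o-.171*Y; print("paddle xy",p, "delta",p+.005*Y-t['tcp_pos'][:2])
Rm=Ro.from_euler('xyz',t['tcp_rot'],degrees=True);print(Rm.as_matrix().round(3))
dw=np.r_[p+.005*Y-t['tcp_pos'][:2],.29-t['tcp_pos'][2]]
print("tool delta /.08",Rm.inv().apply(dw)/.08)
E
```

```text
-220:15/33 -215:33/40 -210:33/40 -205:14/24 -200:14/24 -195:46/58 -190:54/61 -185:53/61 -180:55/60 -175:54/61 -170:54/60 -165:54/62 -160:54/59 -155:54/61 -150:79/84 -145:79/85 -140:65/97 -135:93/98 -130:94/99 -125:94/99 -120:72/99 -115:64/98 -110:92/97 -105:94/99 -100:94/98 -95:68/99 -90:64/97 -85:93/98 -80:94/99 -75:93/99 -70:65/99 -65:18/68 -60:20/27 -55:13/26 -50:18/26 -45:16/27 -40:14/26 -35:20/28 -30:14/26 -25:19/27 -20:21/27 -15:20/27 -10:20/27 -5:16/27 0:22/28 5:20/27 10:17/29 15:22/27 20:14/28 25:20/28 30:20/26 35:13/27 40:18/31 45:17/25 50:16/28 55:16/25 60:14/27 65:16/26 70:18/27 75:13/26 80:15/26 85:17/26 90:16/24 95:18/26 100:17/25 105:16/25 110:17/27 115:16/27 120:13/25 125:17/27 130:17/27 135:14/27 140:30/56 145:53/76 150:54/75 155:53/76 160:53/75 165:51/54 170:18/22 175:12/29 180:14/27 185:15/25 190:13/26 195:15/26 
paddle -0.026175488739631266 0.02103945354975359 -0.7238009651851773 -0.11284888903686284 142 -0.0011777508472725917 -0.17003678060680233
stop -0.059083926424242206 0.04283963566590303 0.14271404334010337 0.641273294441457
paddle xy [ 0.55634   -0.1912941] delta [0.38881368 0.41543257]
[[ 0.269 -0.     0.963]
 [-0.963  0.001  0.269]
 [-0.001 -1.    -0.   ]]
tool delta /.08 [-3.6903848   1.43043842  6.07938915]
```

```bash
python3 -m inch '{"travel":[[-0.36,0,0.6],[-0.36,0,0.6],[-0.36,0,0.6],[-0.36,0,0.6],[-0.36,0,0.6],[-0.36,0,0.6],[-0.36,0,0.6],[-0.36,0,0.6],[-0.36,0,0.6],[-0.36,0,0.6],[0,0,0],[0,0,0]],"rot":[[0,0,0],[0,0,0],[0,0,0],[0,0,0],[0,0,0],[0,0,0],[0,0,0],[0,0,0],[0,0,0],[0,0,0],[0,-0.2,0],[0,-0.2,0]],"grip":[0,0,0,0,0,0,0,0,0,0,0,0]}' 30
```

```text
t: 1.6
tcp_pos: [0.5645, -0.1805, 0.4008]
tcp_rot: [-90.1, 0.3, -56.0]
ft_force: [-0.6, 0.2, -0.1]
gripper_width: -0.001
```

```bash
python3 -m inch '{"travel":[[0,0,0],[0,0,0],[0,0,0],[0,0,0],[0,0,0],[0,0,0]],"rot":[[0,-0.21,0],[0,-0.21,0],[0,-0.21,0],[0,-0.21,0],[0,-0.21,0],[0,0,0]],"grip":[0,0,0,0,0,0]}'
python3 - <<'E'
from prof import *
from scipy.spatial.transform import Rotation as Ro
t=bot.get_obs();Rm=Ro.from_euler('xyz',t['tcp_rot'],degrees=True);p=o-.171*Y+.004*Y
print(t['tcp_rot'],Rm.inv().apply(np.r_[p,.27]-t['tcp_pos'])/.08)
print(Rm.inv().apply(Ro.from_euler('xyz',[-90,0,-9.2],degrees=True).__mul__(Rm.inv()).as_rotvec(degrees=True))/45)
E
```

```text
t: 2.35
tcp_pos: [0.5642, -0.1801, 0.3988]
tcp_rot: [-89.8, 0.5, -7.1]
ft_force: [-1.6, 0.5, -0.6]
gripper_width: -0.002
[-89.75729721   0.48172435  -7.11804603] [-0.06524348  1.61001155 -0.10807873]
[-0.00519828  0.04624263 -0.01080178]
```

```bash
python3 -m inch '{"travel":[[-0.065,0.25,-0.11],[0,0.35,0],[0,0.35,0],[0,0.35,0],[0,0.3,0],[0,0.05,0],[0,0,0]],"rot":[[-0.005,0.046,-0.01],[0,0,0],[0,0,0],[0,0,0],[0,0,0],[0,0,0],[0,0,0]],"grip":[0,0,0,0,0,0,0]}'
python3 - <<'E'
from prof import *
t=bot.get_obs();q=t['tcp_pos'][:2]-o;print("tcp rail xy",q@X,q@Y,t['tcp_rot'])
for n,(r0,r1,c0,c1) in dict(side=(170,290,230,380)).items():
    p,_=bot.camera(n); cv2.imwrite(f"pics/{n}1.png",cv2.resize(p[r0:r1,c0:c1,::-1],None,fx=5,fy=5,interpolation=cv2.INTER_CUBIC))
E
```

```text
t: 3.22
tcp_pos: [0.5576, -0.1886, 0.2634]
tcp_rot: [-90.1, 0.0, -11.0]
ft_force: [-0.4, 0.3, 1.3]
gripper_width: -0.0
tcp rail xy 0.0008261246310141343 -0.16812239937367285 [-9.00597191e+01  1.23814867e-02 -1.09765351e+01]
```

View pics/side1.png

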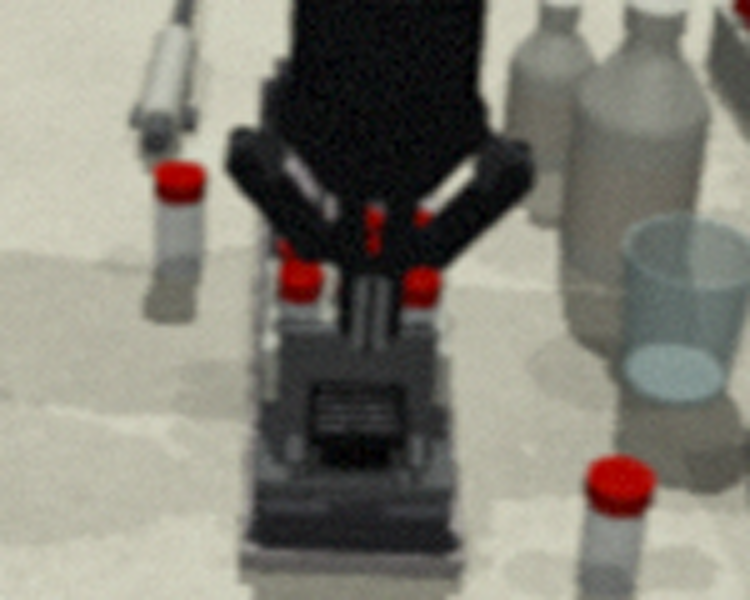

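Side crop: the closed tips (370,345) are centred over the paddle (355,420), ahead of it only by perspective. Next, check knuckle clearance to the bottles on the way, then approach.

```bash
python3 - <<'E'
from prof import *
d=np.load("pics/top0.npy");W=cloud(d,bot.camera_params("top"))
R=W[...,:2]-o;x=R@X;y=R@Y;z=W[...,2]
k=((z>.04)&(x>.058)&(x<.3)&(y>-.25)&(y<.25)&(d>0)).astype(np.uint8)
n,l,s,_=cv2.connectedComponentsWithStats(k)
for i in range(1,n):
    if s[i,4]>20:
        m=l==i; print(s[i,4],"x",x[m].min().round(3),x[m].max().round(3),"y",y[m].min().round(3),y[m].max().round(3),"z",z[m].max().round(3))
E
python3 -m inch '{"travel":[[0,0.15,0],[0,0.15,0],[0,0.05,0],[0,0,0]],"rot":[[0,-0.04,0],[0,0,0],[0,0,0],[0,0,0]],"grip":[0,0,0,0]}'
```

```text
1434 x 0.232 0.3 y 0.085 0.25 z 0.082
2367 x 0.18 0.3 y -0.25 -0.102 z 0.082
676 x 0.112 0.181 y 0.016 0.084 z 0.156
228 x 0.126 0.192 y -0.095 -0.03 z 0.08
314 x 0.089 0.138 y 0.132 0.182 z 0.105
99 x 0.094 0.121 y -0.224 -0.197 z 0.064
t: 3.78
tcp_pos: [0.5579, -0.1889, 0.2349]
tcp_rot: [-90.1, -0.1, -9.1]
ft_force: [-0.4, 0.5, 0.4]
gripper_width: 0.0
```

```bash
python3 -m inch '{"travel":[[0,0.04,0],[0,0.04,0],[0,0.03,0]],"rot":[[0,0,0],[0,0,0],[0,0,0]],"grip":[0,0,0]}';python3 -m inch '{"travel":[[0,0.04,0],[0,0.03,0]],"rot":[[0,0,0],[0,0,0]],"grip":[0,0]}'
```

```text
t: 4.15
tcp_pos: [0.5581, -0.1889, 0.2263]
tcp_rot: [-90.1, -0.1, -9.1]
ft_force: [-2.9, 1.5, 5.8]
gripper_width: -0.003
t: 4.4
tcp_pos: [0.5581, -0.1889, 0.221]
tcp_rot: [-90.1, -0.2, -9.1]
ft_force: [-2.3, 0.9, 6.2]
gripper_width: -0.0
```

```bash
python3 -m inch '{"travel":[[0,0.012,0],[0,0,0]],"rot":[[0,0,0],[0,0,0]],"grip":[0,0]}'; python3 -c "
from workcell import bot
for i in range(3): bot.camera('side'); print(bot.get_obs()['ft_force'],bot.get_obs()['tcp_pos'])"
```

```text
t: 4.65
tcp_pos: [0.5581, -0.1889, 0.2203]
tcp_rot: [-90.1, -0.2, -9.1]
ft_force: [-2.4, 2.0, 6.4]
gripper_width: -0.0
[-2.309569   0.9715898  7.5465103] [ 0.55808006 -0.18886666  0.22036659]
[-2.68232266  0.55402519  6.60742774] [ 0.55809343 -0.1888459   0.22036539]
[-3.2531486   0.30437356  6.98598292] [ 0.55807184 -0.18883226  0.22035887]
```

About 7 N, so the paddle is about 8 mm down. I start the slide slowly.

```bash
python3 -m inch '{"travel":[[0,0,0.05],[0,0,0.05],[0,0,0.06]],"rot":[[0,0,0],[0,0,0],[0,0,0]],"grip":[0,0,0]}';python3 -c "
from workcell import bot
import cv2
from prof import *
q=bot.get_obs()['tcp_pos'][:2]-o;print(q@X,q@Y)
p,d=bot.camera('top');W=cloud(d,bot.camera_params('top'));R=W[...,:2]-o;y=R@Y;x=R@X
k=(W[...,2]>.05)&(W[...,2]<.098)&(abs(x)<.04)&(y<.12)&(y>-.14);print(k.sum(),np.percentile(y[k],[90,95,99]),y[k].max())
print(bot.get_obs()['ft_force'])"
```

```text
t: 5.18
tcp_pos: [0.5599, -0.177, 0.2211]
tcp_rot: [-90.2, -0.2, -9.2]
ft_force: [-3.1, -1.6, 6.7]
gripper_width: -0.002
0.0012586226573160567 -0.15628793163055277
773 [-0.05894017 -0.05580301 -0.05318526] -0.05241689819440973
[-2.30245937  1.01086979  7.58542504]
```

```bash
python3 -m inch '{"travel":[[0,0.01,0.1],[0,0.004,0.13],[0,0.004,0.13],[0,0.004,0.13],[0,0.004,0.13],[0,0.004,0.1]],"rot":[[0,0,0],[0,0,0],[0,0,0],[0,0,0],[0,0,0],[0,0,0]],"grip":[0,0,0,0,0,0]}';cat > chk.py <<'E'
from prof import *
q=bot.get_obs()['tcp_pos'][:2]-o;print(q@X,q@Y)
p,d=bot.camera('top');W=cloud(d,bot.camera_params('top'));R=W[...,:2]-o;y=R@Y;x=R@X
k=(W[...,2]>.05)&(W[...,2]<.098)&(abs(x)<.04)&(y<.135)&(y>-.14);print(k.sum(),np.percentile(y[k],[95,99]),y[k].max())
print(bot.get_obs()['ft_force'],bot.get_obs()['tcp_pos'])
E
python3 chk.py
```

```text
t: 5.98
tcp_pos: [0.5691, -0.1196, 0.2199]
tcp_rot: [-90.4, -0.2, -9.3]
ft_force: [-3.4, -0.6, 6.8]
gripper_width: 0.002
0.0011182962955313958 -0.09816334039688898
564 [0.00185271 0.00450981] 0.00516684525661952
[-3.38137372  1.43328838  6.9505218 ] [ 0.56925585 -0.11841318  0.21986857]
```

```bash
python3 -m inch '{"travel":[[0,0,0.1],[0,0.003,0.13],[0,0.003,0.13],[0,0.003,0.13],[0,0.003,0.13],[0,0.003,0.13],[0,0.003,0.13],[0,0.003,0.13],[0,0.003,0.13],[0,0.003,0.1]],"rot":[[0.004,0,0],[0.001,0,0],[0.001,0,0],[0.001,0,0],[0.001,0,0],[0.001,0,0],[0.001,0,0],[0.001,0,0],[0.001,0,0],[0,0,0]],"grip":[0,0,0,0,0,0,0,0,0,0]}';python3 chk.py
```

```text
t: 7.28
tcp_pos: [0.5851, -0.0195, 0.2198]
tcp_rot: [-90.0, -0.2, -9.4]
ft_force: [-2.2, -1.5, 7.7]
gripper_width: 0.0
0.0009083857888793751 0.003208159370194112
225 [0.10510304 0.1067615 ] 0.10729869869073076
[-2.5108903   0.32399406  7.49429968] [ 0.58528601 -0.01832693  0.21983393]
```

```bash
python3 -m inch '{"travel":[[0,0,0.1],[0,0.003,0.1],[0,0.003,0.08]],"rot":[[0,0,0],[0,0,0],[0,0,0]],"grip":[0,0,0]}';python3 -m inch '{"travel":[[0,0.002,0.05],[0,0.002,0.04]],"rot":[[0,0,0],[0,0,0]],"grip":[0,0]}'; python3 chk.py
```

```text
t: 7.7
tcp_pos: [0.5889, 0.0039, 0.22]
tcp_rot: [-90.1, -0.2, -9.4]
ft_force: [-2.6, -1.4, 6.9]
gripper_width: -0.002
t: 7.95
tcp_pos: [0.59, 0.0115, 0.2202]
tcp_rot: [-90.1, -0.2, -9.4]
ft_force: [-2.0, -1.3, 7.2]
gripper_width: -0.001
0.0008060757277305987 0.03453388066446214
128 [0.13401942 0.13483498] 0.13489221206490307
[-1.85713403  0.4561684   7.33814268] [0.59009353 0.01191044 0.2202103 ]
```

```bash
for i in 1; do python3 -m inch '{"travel":[[0,0.002,0.04],[0,0.002,0.03]],"rot":[[0,0,0],[0,0,0]],"grip":[0,0]}'; done; python3 -m inch '{"travel":[[0,0.002,0.03]],"rot":[[0,0,0]],"grip":[0]}'; python3 -m inch '{"travel":[[0,0.002,0.03]],"rot":[[0,0,0]],"grip":[0]}'; python3 chk.py
```

```text
t: 8.25
tcp_pos: [0.591, 0.017, 0.2204]
tcp_rot: [-90.1, -0.2, -9.4]
ft_force: [-1.4, -4.8, 7.0]
gripper_width: -0.001
t: 8.38
tcp_pos: [0.5915, 0.0187, 0.2204]
tcp_rot: [-90.2, -0.3, -9.4]
ft_force: [-0.8, -4.6, 7.0]
gripper_width: 0.001
t: 8.5
tcp_pos: [0.5919, 0.0204, 0.2205]
tcp_rot: [-90.3, -0.3, -9.5]
ft_force: [-2.8, -4.3, 7.6]
gripper_width: -0.005
0.001250199931846139 0.04362954883710189
60 [0.1337324 0.1340841] 0.13423690601808114
[-1.938669   -5.19884237  7.29513155] [0.59196893 0.02064361 0.22055168]
```

The forward force has levelled off at 5 N: the nose is on the stop and the tips slip on the paddle. I lift off.

```bash
python3 -m inch '{"travel":[[0,-0.06,0],[0,-0.08,0],[0,-0.12,0],[0,-0.2,0],[0,-0.4,0],[0,-0.4,0],[0,-0.4,0],[0,-0.3,-0.4],[0,0,-0.6],[0,0,-0.6],[0,0,-0.6],[0,0,0]],"rot":[[0,0,0],[0,0,0],[0,0,0],[0,0,0],[0,0,0],[0,0,0],[0,0,0],[0,0,0],[0,0,0],[0,0,0],[0,0,0],[0,0,0]],"grip":[0,0,0,0,0,0,0,0,0,0,0,0]}'
python3 - <<'E'
from prof import *
p,d=bot.camera("top");c=bot.camera_params("top");prof(d,c)
W=cloud(d,c);R=W[...,:2]-o;x=R@X;y=R@Y;k=(abs(x)<.015)&(y>.02)&(y<.05);print("paddle z",np.median(W[k][:,2]),k.sum())
a=cv2.resize(p[160:240,180:360,::-1],None,fx=4.4,fy=4.4,interpolation=cv2.INTER_CUBIC);cv2.imwrite("pics/t2.png",a)
p,_=bot.camera("side");cv2.imwrite("pics/s2.png",p[:,:,::-1])
E
```

```text
t: 10.05
tcp_pos: [0.561, -0.1563, 0.3921]
tcp_rot: [-90.2, -0.7, -9.3]
ft_force: [0.0, 0.5, 0.3]
gripper_width: 0.0
-200:572/575 -195:624/628 -190:621/629 -185:615/626 -180:614/629 -175:615/627 -170:608/624 -165:598/627 -160:598/628 -155:598/629 -150:598/631 -145:597/631 -140:597/630 -135:598/628 -130:597/626 -125:597/625 -120:596/622 -115:596/618 -110:595/622 -105:593/622 -100:601/621 -95:600/622 -90:598/622 -85:590/613 -80:579/596 -75:560/579 -70:19/563 -65:12/27 -60:18/27 -55:13/25 -50:19/26 -45:15/26 -40:16/30 -35:18/27 -30:13/28 -25:20/29 -20:21/25 -15:21/28 -10:21/26 -5:17/27 0:21/27 5:19/26 10:22/38 15:51/61 20:55/59 25:55/63 30:55/66 35:55/61 40:53/62 45:56/61 50:55/60 55:57/85 60:79/85 65:79/83 70:66/98 75:93/101 80:94/98 85:93/99 90:66/97 95:68/98 100:94/99 105:93/98 110:93/98 115:63/97 120:75/98 125:93/99 130:94/99 135:94/100 140:63/95 145:55/76 150:53/77 155:54/75 160:53/76 165:53/54 170:19/25 175:14/26 180:14/26 185:14/27 190:14/28 195:15/24 stop -0.059081474418508605 0.05614480065947025 0.11037770031690537 0.6388977800290031
paddle z 0.05603110141365559 133
```

View pics/t2.png

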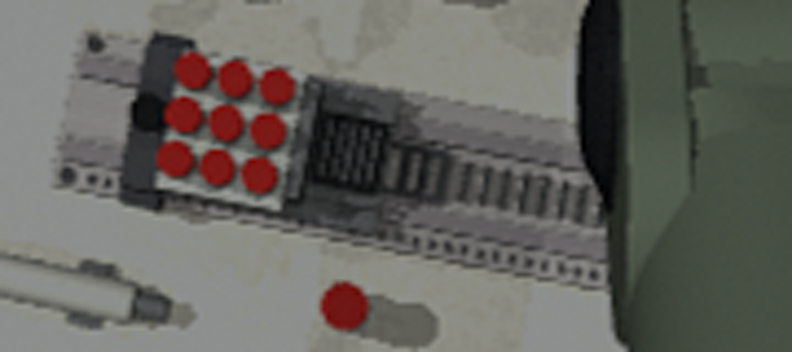

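View pics/s2.png

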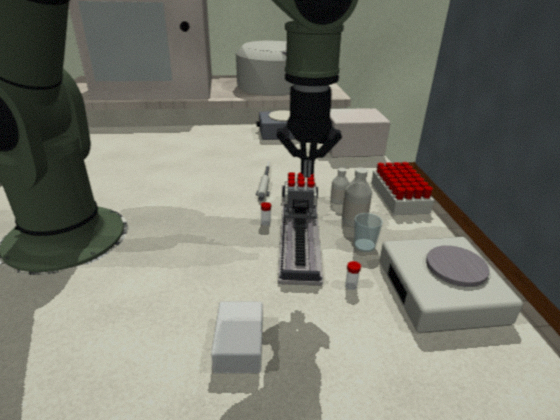

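The top crop shows the rack tight against the stop (about (158,120)) and the paddle clear at (350,155). Depth puts its top at 56 mm, so it is up. The side view shows the arm clear and the bystanders in place.

```bash
python3 -c "
from workcell import bot
print(bot.job_done())"
```

```text
the job is handed in; nothing more can be done
None
```

I pressed the paddle about 8 mm down with the closed fingertips (about 7 N). Holding it there, I slid the carriage about 0.2 m at roughly 0.1 m/s until it met the end stop. I then lifted straight off, backed away and handed the job in at about 10 s.

**Last checks:**
- **End stop:** the forward force levelled off at about 5 N while the nose stayed put and the fingertips slipped on the paddle. The top view shows the rack up against the stop with no visible gap. I did not measure the gap itself, so the 3 mm tolerance is inferred from this contact.
- **Lock:** the paddle top measured 56.0 mm above the bench, which is fully up.
- **Arm and bystanders:** the wrist force is close to zero and the arm is clear. The bystanders look unmoved in the pictures; I did not re-measure their positions.

No check failed. The only disagreement was small: the stop was met within a few millimetres of my estimate from the first picture.

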